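# Line up the washed lab ware by height on the drip tray

### The arm

A 6-joint arm with a two-finger parallel gripper is mounted at the origin on a cart in front of the work surface, level with it; the furniture and walls round the work are solid. World frame = base frame: x ahead of the robot, y to its left, z up, the work surface at z = 0. Lengths are in m, angles in rad, forces in N, time in s.
With the tool pointing down it reaches from about 0.3 to 0.775 m from the base axis. Payload 14.6 kg.
Tool frame: the origin (TCP) lies at the centre of the arm's flange, where the gripper is bolted on; the fingertips stand 199 mm ahead of it and the grasp point (between the pads) lies ctrl.tcp_to_grasp ahead of it (ctrl.tcp_to_grasp is the distance from the TCP to the grasp point, in m); z points along the fingers, y is the line along which they close (so a half turn about z gives the same grasp; the last joint's range is limited). The gripper opens to 94 mm and grips with 3 to 60 N. Pads are 16 mm wide; open, the fingers measure 119 mm over their backs; the gripper's body (75 mm by 177 mm) begins 78 mm behind the grasp point.
Start: joints at [1.218, 0.3, 1.521, -0, 1.321, -0.067], TCP at [0.155, 0.528, 0.405] pointing down, gripper open.
Joint ranges: [-3.03, 3.03], [-0.79, 2.21], [0.23, 2.52], [-1.04, 4.18], [0, 3.07], [-2.55, 2.55]. Speed limits (rad/s): [2.22, 2.22, 2.57, 3.14, 3.14, 3.14].

### API

Orientations are given as [roll, pitch, yaw] about the fixed x, y, z axes, in that order (R = Rz(yaw) Ry(pitch) Rx(roll)).
In Python, from station import ctrl gives the robot as it stands. The module is installed in compiled form; this text tells all that it offers.
- The arm moves only by the shell command python3 -m jog 'ROWS' [OPENING] [FORCE]. ROWS is JSON, a list of rows, each a list of 6 numbers: the shift along the tool's x, y, z in cm, then the turn, a rotation vector about the tool's x, y, z in rad. In form: [[tx, ty, tz, ax, ay, az], ...]. A call has 1 to 8 rows; each row is the pose to reach, as a shift and turn from the pose commanded when the call began, along the tool's axes at that moment; what a row does not reach only later rows make up. A row lasts 1/10 s, in which the tool goes at most 50 mm and 8.59 degrees, less where a joint would pass 70% of its speed; a pose out of reach is approached as far as the arm can. A call with a gripper value outside its range is refused whole. OPENING is the opening in per cent of the stroke, from 0 (shut) to 100 (fully open), set as the call begins (- or left out, the last holds). The fingers move at their own pace and stop on an object; FORCE is the grip in N (left out, the last holds). Time passes only in rows, so rows that repeat a pose let the fingers close. It gives the time, the measured TCP pose, the force, the opening and the grip force at its end, in the units of the state.
- ctrl.get_obs(): the state, without advancing time (a new reading comes with each control period).
- ctrl.camera(name): name is "scene" or "top" or "wrist"; returns a dict with "img" (400x640x3 uint8, blue, green, red), "intrinsics" (3x3 intrinsics, pixels), "R" (3x3) and "t" (3): a world point X has camera coordinates R X + t. Camera axes: x right, y down, z forward; pixel columns grow to the right and rows downward; lengths in m; the calibration is good to about 2 mm. A picture is of the moment at which its call begins. There is no depth.
- ctrl.hand_in(): hands the job in; it is judged then, once.
The state is a dict: "time_s": time; "qpos": joint angles; "joint_vel": joint speeds; "tau": joint torques, N m; "ee_pos": TCP position; "eef_rot": TCP orientation; "force": force on the tool from outside, world axes, zero at the start; "moment": the same for the moment, N m; "grip_width": finger opening in m; "grip_force": force on a finger pad.
Only numpy, scipy, OpenCV 4.12 (cv2) and the standard library are available. Lean on these libraries where they do the work, as an engineer would, in place of code of your own. Each camera call takes 0.05 s, during which the arm holds its last target. There are 200 camera calls.

### The job

Line the four washed pieces of lab ware that stand around the big glass bottle (blue screw cap, dropper bottle with green cap, white wide-neck bottle, measuring cylinder) up by height on the drip tray beyond the pump, each standing upright in the middle of its own black mat: the tallest on the mat next to the red post, then falling in height to the shortest on the mat next to the white post. Leave them standing free, never knock any of them over, and leave the small amber vial in peace.

Things in the scene. Friction and masses are not known exactly. Their poses are not given: they have to be found in the camera images.
- bottle_cap_blue: blue round screw cap of a large bottle, lying open side down, a plain upright cylinder 54 mm across and 27 mm high. Origin: centre of its underside, z up.
- dropper_bottle: small white dropper bottle with a green cap, round, 66 mm high (a like one farther back beside the wash bottle has no part in this); body 30 mm across up to about 45 mm, cap 21 mm across. Origin: centre of its underside, z up.
- pe_bottle_small: white round wide-neck plastic bottle, 47 mm across and 88 mm high; (like ones on the far ledge have no part in this); to the grip it is a straight cylinder of 47 mm. Origin: centre of its underside, z up.
- measuring_cylinder: clear measuring cylinder on a blue hexagonal foot, 189 mm high (another at the far left of the bench has no part in this); foot 58 x 66 mm and 6 mm thick; the tube is 26 mm across and to the grip is a square post of 26 mm whose faces look along its own x and y axes (at the start within 0.25 rad of the world axes). Origin: centre of its underside, z up.
- mat_0: one of four equal black round rubber mats, 60 mm across, 2 mm thick, fixed 68 mm apart in a straight row, mat_0 to mat_3 in order, on a steel drip tray (320 x 90 mm, floor 6 mm, rim 10 mm high). Origin: centre of its underside; its top is 8 mm above the worktop. Its x axis runs along the row from mat_0 (nearest the robot) towards mat_3 (farthest), its y axis across the row.
- mat_1: one of four equal black round rubber mats, 60 mm across, 2 mm thick, fixed 68 mm apart in a straight row, mat_0 to mat_3 in order, on a steel drip tray (320 x 90 mm, floor 6 mm, rim 10 mm high). Origin: centre of its underside; its top is 8 mm above the worktop. Its x axis runs along the row from mat_0 (nearest the robot) towards mat_3 (farthest), its y axis across the row.
- mat_2: one of four equal black round rubber mats, 60 mm across, 2 mm thick, fixed 68 mm apart in a straight row, mat_0 to mat_3 in order, on a steel drip tray (320 x 90 mm, floor 6 mm, rim 10 mm high). Origin: centre of its underside; its top is 8 mm above the worktop. Its x axis runs along the row from mat_0 (nearest the robot) towards mat_3 (farthest), its y axis across the row.
- mat_3: one of four equal black round rubber mats, 60 mm across, 2 mm thick, fixed 68 mm apart in a straight row, mat_0 to mat_3 in order, on a steel drip tray (320 x 90 mm, floor 6 mm, rim 10 mm high). Origin: centre of its underside; its top is 8 mm above the worktop. Its x axis runs along the row from mat_0 (nearest the robot) towards mat_3 (farthest), its y axis across the row.
- red_post: small red marker post, 20 mm across and 28 mm high, fixed at one end of the drip tray, 45 mm beyond the middle of the nearest mat (mat_0 or mat_3, it varies); an equal white post stands at the other end. The tallest piece belongs next to the red post. Origin: centre of its underside, 6 mm above the worktop.
- amber_vial: bystander: amber glass vial with black cap, 33 mm across, 60 mm high, just behind the pump box; leave it there. Origin: centre of its underside. Fixed, never moving: the blue pump box between pieces (left) and tray (right), 187 mm high, x 0.39 to 0.61, y -0.12 to 0.11 m (its head reaches x 0.31); the big glass bottle, 136 mm across, 262 mm high, axis at x 0.42, y 0.32 m.
Not all that is in view belongs to the job. Leave any brown look-alike of the measuring_cylinder alone.

How it is judged:
At the end, for the whole second after the job is handed in: From the red post on, the mats carry measuring cylinder, white bottle, dropper bottle, blue cap, each within 12 mm of its mat's centre, underside less than 13 mm above the worktop, upright within 0.08 rad, released and at rest (((horizontal distance between red_post and mat_0 below 0.1 m and horizontal distance between measuring_cylinder and mat_0 below 0.012 m and horizontal distance between pe_bottle_small and mat_1 below 0.012 m and horizontal distance between dropper_bottle and mat_2 below 0.012 m and horizontal distance between bottle_cap_blue and mat_3 below 0.012 m) or (horizontal distance between red_post and mat_3 below 0.1 m and horizontal distance between bottle_cap_blue and mat_0 below 0.012 m and horizontal distance between dropper_bottle and mat_1 below 0.012 m and horizontal distance between pe_bottle_small and mat_2 below 0.012 m and horizontal distance between measuring_cylinder and mat_3 below 0.012 m)) and height (world z) of each of bottle_cap_blue, dropper_bottle, pe_bottle_small, measuring_cylinder below 0.013 m and angle between each of bottle_cap_blue, dropper_bottle, pe_bottle_small, measuring_cylinder's own z axis and vertical below 0.08 rad and linear speed of each of bottle_cap_blue, dropper_bottle, pe_bottle_small, measuring_cylinder below 0.02 m/s and angular speed of each of bottle_cap_blue, dropper_bottle, pe_bottle_small, measuring_cylinder below 0.2 rad/s and contact force between each of bottle_cap_blue, dropper_bottle, pe_bottle_small, measuring_cylinder and the fingers below 0.05 N); the robot touches nothing.
It fails at once if a piece is knocked or tipped over (tilted more than 0.7 rad) (angle between any of bottle_cap_blue, dropper_bottle, pe_bottle_small, measuring_cylinder's own z axis and vertical above 0.7 rad).
It fails at once if the amber vial is moved by more than 30 mm or tipped (distance of amber_vial from where it was at the start of the episode above 0.03 m or angle between amber_vial's own z axis and vertical above 0.5 rad).
It also fails if it takes over 147 s, if anything falls off the work surface, if the arm or the gripper's body presses on something with over 40 N, if the wrist force passes 120 N, or if a joint passes its speed limit or range.

## Working session

There is one attempt and no reset: what is moved stays moved. The work goes in short steps, Python scripts to look and compute and a shell command to move; the robot and the scene stay as the last step left them, time stands still between calls to the robot, and variables do not carry over. Pictures are saved under pics/ and viewed, at most 16 in all, crops included, and the job is handed in when it is done.

```bash
mkdir -p pics
cat > h.py <<'E'
import numpy as np, cv2
from station import ctrl
def ray(c,u,v):
    d=c["R"].T@np.linalg.inv(c["intrinsics"])@np.array([u,v,1.]); o=-c["R"].T@np.array(c["t"]); return o,d
def onz(c,u,v,z):
    o,d=ray(c,u,v); return o+d*(z-o[2])/d[2]
def proj(c,X):
    p=c["intrinsics"]@(c["R"]@np.array(X)+c["t"]); return p[:2]/p[2]
E
python3 - <<'E'
from h import *
for n in("scene","top","wrist"):
    c=ctrl.camera(n); cv2.imwrite(f"pics/{n}0.png",c["img"]); np.savez(f"pics/{n}0",**c)
    print(n,(-c["R"].T@c["t"]).round(3),c["R"][2].round(2))
print(ctrl.tcp_to_grasp,ctrl.get_obs())
E
```

```text
scene [-0.179 -0.154  0.742] [ 0.69  0.29 -0.67]
top [0.454 0.148 1.4  ] [ 0.06 -0.03 -1.  ]
wrist [0.083 0.55  0.385] [ 0.25 -0.07 -0.96]
0.1804 {'time_s': 0.15, 'qpos': array([ 1.21842647e+00,  3.00342184e-01,  1.52142013e+00,  5.22415603e-06,
        1.32068976e+00, -6.65986532e-02]), 'joint_vel': array([-0.00022745, -0.0016326 , -0.00164956, -0.00174678, -0.00188659,
       -0.00085414]), 'tau': array([ 2.15761582e-03, -5.31958258e+01, -3.52821493e+01,  7.08162971e-02,
        2.37657147e-02, -7.86721694e-05]), 'ee_pos': array([0.15503852, 0.52767536, 0.40422506]), 'eef_rot': array([-3.14073548e+00, -6.22431450e-05,  2.85582012e+00]), 'force': array([-1.28881249, -0.05794997,  0.05225972]), 'moment': array([-0.03972532,  0.00543049,  0.01706109]), 'grip_force': 0.0, 'grip_width': 0.09390768459779197}
```

View pics/scene0.png

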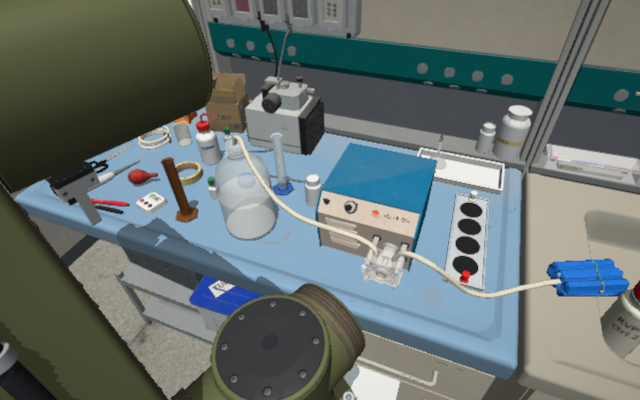

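View pics/top0.png

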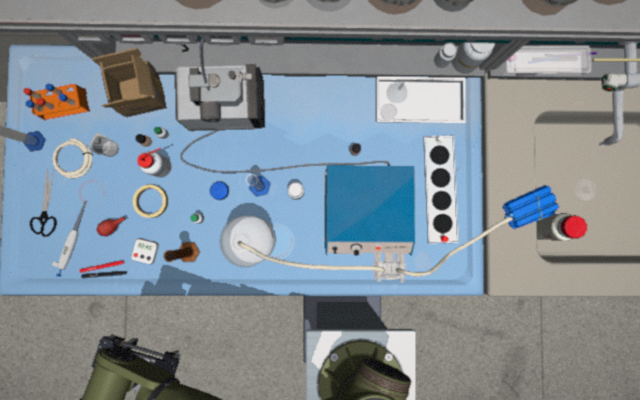

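View pics/wrist0.png

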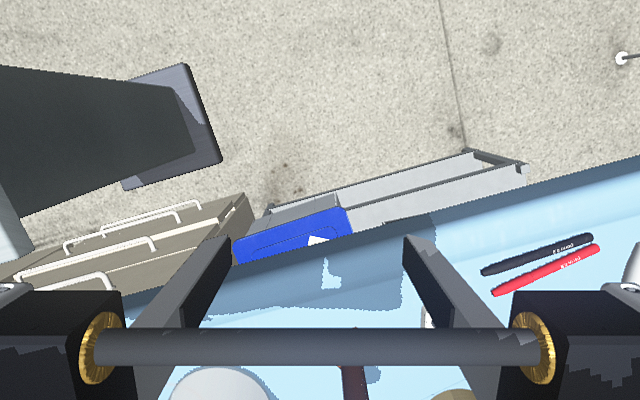

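The top view shows:
- Blue cap (219,190), cylinder (258,183), white bottle (295,189), and mats at x≈440 with the red post at the near end, so mat_0 takes the cylinder.
- Dropper candidates are (197,217), next to the big bottle, and (160,132), farther back by the wash bottle. The first fits.
- Cylinder candidates are (258,183), the clear one with a blue foot, the brown one at (182,252), and the far-left one at (35,140). The first fits.

I'll confirm these in a crop.

Run:
```python
from h import *
c=dict(np.load("pics/top0.npz")); im=c["img"]
cv2.imwrite("pics/crop1.png",cv2.resize(im[110:270,140:460],None,fx=2.5,fy=2.5,interpolation=cv2.INTER_CUBIC))
hsv=cv2.cvtColor(im,cv2.COLOR_BGR2HSV)
def blobs(m,box,z,name,mn=15):
    x0,y0,x1,y1=box; s=np.zeros_like(m);s[y0:y1,x0:x1]=m[y0:y1,x0:x1]
    n,l,st,ce=cv2.connectedComponentsWithStats(s)
    for i in range(1,n):
        if st[i,4]>=mn: print(name,ce[i].round(1),st[i],onz(c,*ce[i],z)[:2].round(4))
blobs(cv2.inRange(hsv,(0,0,0),(179,255,50)),(425,135,460,240),.008,"mat",100)
blobs(cv2.inRange(hsv,(0,150,100),(8,255,255)),(425,225,460,250),.034,"red",5)
blobs(cv2.inRange(hsv,(105,170,60),(125,255,255)),(205,165,240,205),.027,"cap")
blobs(cv2.inRange(hsv,(100,140,40),(125,255,180)),(242,165,278,205),.006,"foot")
blobs(cv2.inRange(hsv,(0,0,190),(179,40,255)),(280,175,310,205),.088,"pe")
blobs(cv2.inRange(hsv,(45,80,30),(90,255,255)),(185,205,210,228),.066,"drop",4)
```

```text
mat [439.3 154.6] [431 147  17  16 221] [ 0.6677 -0.2356]
mat [440.3 177.2] [432 169  17  17 222] [ 0.6    -0.2379]
mat [441.4 200.1] [433 192  17  17 225] [ 0.5318 -0.2404]
mat [442.4 223. ] [435 215  16  17 226] [ 0.4639 -0.2426]
red [444.3 238.4] [442 236   6   5  23] [ 0.4192 -0.2403]
cap [218.9 190.3] [210 182  18  17 234] [0.5562 0.4127]
foot [259.1 184.9] [250 176  16  20  77] [0.5741 0.2994]
pe [295.  189.5] [288 183  15  13 154] [0.5549 0.1909]
drop [193.6 217.3] [190 214   8   7  41] [0.4772 0.4745]
```

View pics/crop1.png

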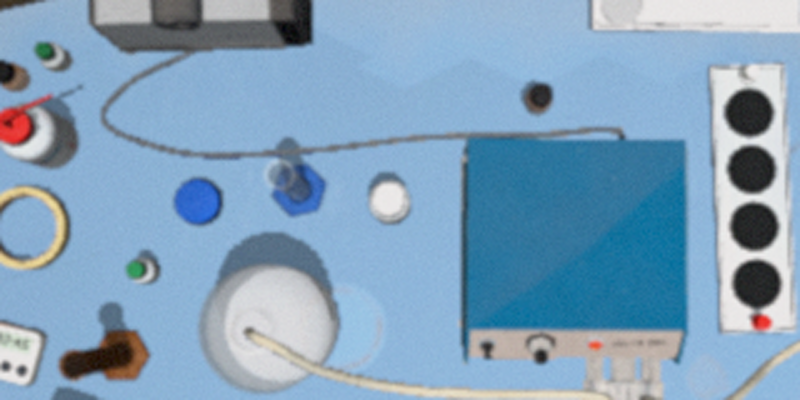

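The crop confirms all four pieces: cap (198,201), clear cylinder on blue foot (300,190), white bottle (390,200), and dropper with green cap (138,270). Mats are 68 mm apart, as they should be. I'll take the cap first and the cylinder last. First I go up and across to above the cap, closing along x.

```bash
cat >> h.py <<'E'
from scipy.spatial.transform import Rotation as Ro
def go(x,y,z,yaw):
    "print shift (cm, tool axes) and turn for grasp point at x,y,z pointing down, closing axis yaw"
    o=ctrl.get_obs(); R=Ro.from_euler('xyz',o["eef_rot"]); T=Ro.from_euler('xyz',[np.pi,0,yaw])
    d=R.inv().apply(np.array([x,y,z+ctrl.tcp_to_grasp])-o["ee_pos"])*100
    print("go",d.round(2),(R.inv()*T).as_rotvec().round(3),"t",o["time_s"],"F",o["force"].round(1))
E
python3 - <<'E'
from h import *
go(.3,.5,.32,np.pi/2); go(.556,.413,.30,np.pi/2)
E
```

```text
go [-14.69   1.42  -9.62] [-1.000e-03  0.000e+00  1.285e+00] t 0.15 F [-1.3 -0.1  0.1]
go [-41.7    0.29  -7.62] [-1.000e-03  0.000e+00  1.285e+00] t 0.15 F [-1.3 -0.1  0.1]
```

```bash
python3 -m jog '[[0,0,-5,0,0,0.15],[-3,0,-9.6,0,0,0.3],[-8,1,-9.6,0,0,0.45],[-13,1,-9.6,0,0,0.6],[-18,1.4,-9.6,0,0,0.75],[-23,1.4,-9.6,0,0,0.9],[-28,1.4,-9.6,0,0,1.05],[-33,1,-9.6,0,0,1.2]]'; python3 -c "
from h import *
go(.556,.413,.30,np.pi/2)"
```

```text
time_s: 0.95
ee_pos: [0.4726, 0.4449, 0.5002]
eef_rot: [-3.141, 0.0, 1.65]
force: [0.4, 0.5, -0.7]
grip_width: 0.094
grip_force: 0.0
go [-3.84  8.06  1.98] [-0.001  0.     0.079] t 0.95 F [ 0.4  0.5 -0.7]
```

```bash
python3 -m jog '[[-2,4,1,0,0,0.04],[-3.8,8,2,0,0,0.08],[-3.8,8,2,0,0,0.08],[-3.8,8,2,0,0,0.08]]'
python3 - <<'E'
from h import *
a=[]
for n in("scene","wrist"):
    c=ctrl.camera(n); np.savez(f"pics/{n}1",**c); a.append(c["img"])
cv2.imwrite("pics/both1.png",cv2.resize(np.vstack(a),(480,600)))
for X in([.556,.413,.027],[.477,.4745,.066],[.574,.299,.006],[.42,.32,.262]): print(proj(c,X))
E
```

```text
time_s: 1.35
ee_pos: [0.5544, 0.4143, 0.4795]
eef_rot: [-3.14, 0.001, 1.575]
force: [-0.7, 0.2, 0.6]
grip_width: 0.0939
grip_force: 0.0
[317.74292112 172.09829007]
[246.07261359 122.74739792]
[330.1420263  250.33803219]
[116.02663163 370.74465158]
```

View pics/both1.png

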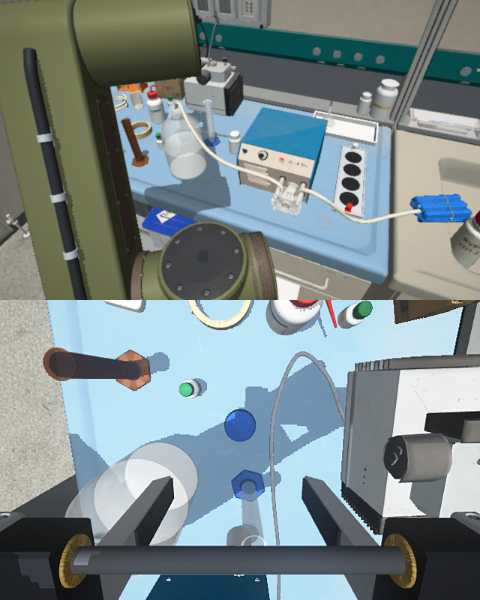

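Wrist view (halved): cap at (240,125), dropper at (190,88), cylinder foot at (248,187), brown one at (100,68), and the grey cable is flat. I'll measure all of them from here.

```bash
cat >> h.py <<'E'
def blobs(c,lo,hi,box,z,name,mn=40):
    x0,y0,x1,y1=box; m=cv2.inRange(cv2.cvtColor(c["img"],cv2.COLOR_BGR2HSV),lo,hi); s=np.zeros_like(m);s[y0:y1,x0:x1]=m[y0:y1,x0:x1]
    n,l,st,ce=cv2.connectedComponentsWithStats(s)
    for i in range(1,n):
        if st[i,4]>=mn:
            (u,v),r=cv2.minEnclosingCircle(cv2.findContours((l==i).astype(np.uint8),0,2)[0][0])
            print(name,ce[i].round(1),st[i],(round(u,1),round(v,1),round(r,1)),onz(c,u,v,z)[:2].round(4))
E
python3 - <<'E'
from h import *
c=dict(np.load("pics/wrist1.npz"))
blobs(c,(105,150,50),(125,255,255),(280,120,360,210),.027,"cap",200)
blobs(c,(100,120,40),(125,255,220),(290,210,370,290),.006,"foot",200)
blobs(c,(45,80,30),(90,255,255),(225,90,275,150),.066,"drop")
blobs(c,(0,0,190),(179,40,255),(225,90,275,150),.05,"dropw")
print(ctrl.get_obs()["qpos"].round(4),ctrl.get_obs()["ee_pos"])
a=np.array([[.155,.5277,.4042,.30034,1.52142]]);o=ctrl.get_obs()
go(.556,.413,.12,np.pi/2)
E
```

```text
cap [319.8 166.9] [ 299  146   42   42 1362] (319.6, 166.8, 21.1) [0.5582 0.4197]
foot [330.  241.4] [308 226  45  39 836] (330.3, 246.6, 23.0) [0.5741 0.3046]
drop [247.3 119.3] [239 111  18  18 254] (247.2, 119.4, 9.0) [0.4784 0.4781]
dropw [256.1 116.9] [243 106  21  25 180] (252.0, 118.0, 12.8) [0.4809 0.479 ]
[5.9110e-01 6.0520e-01 9.1340e-01 2.0000e-04 1.6225e+00 5.8490e-01] [0.55285005 0.41513462 0.48110962]
go [-0.22  0.31 18.07] [ 0.    -0.     0.006] t 1.45 F [-0.7  0.3  0.2]
```

```bash
python3 -m jog '[[0,0.4,4,0,0,0],[0.3,0.5,8,0,0,0],[0.3,0.5,12,0,0,0],[0.3,0.5,15,0,0,0],[0.3,0.5,15,0,0,0],[0.3,0.5,15,0,0,0]]' 75
python3 - <<'E'
from h import *
c=ctrl.camera("wrist")
blobs(c,(105,150,50),(125,255,255),(200,50,440,300),.027,"cap",400)
go(.5585,.42,.028,np.pi/2)
E
```

```text
time_s: 2.05
ee_pos: [0.5581, 0.4183, 0.3325]
eef_rot: [3.14, -0.001, 1.577]
force: [0.2, 0.1, 0.9]
grip_width: 0.0704
grip_force: 0.0
cap [315.  199.6] [ 285  168   62   63 3033] (314.8, 199.1, 31.8) [0.5581 0.4209]
cap [331.1 292. ] [301 280  57  20 756] (329.0, 297.5, 28.0) [0.5715 0.3286]
go [ 1.500e-01 -1.000e-02  1.251e+01] [ 0.003 -0.002  0.006] t 2.1 F [0.1 0.5 0.4]
```

```bash
python3 -m jog '[[0.2,0,4,0,0,0],[0.2,0,8,0,0,0],[0.2,0,11,0,0,0],[0.2,0,12.4,0,0,0],[0.2,0,12.4,0,0,0],[0.2,0,12.4,0,0,0]]'; python3 -m jog '[[0,0,0,0,0,0],[0,0,0,0,0,0],[0,0,0,0,0,0],[0,0,0,0,0,0],[0,0,0,0,0,0]]' 30 20
```

```text
time_s: 2.7
ee_pos: [0.5591, 0.42, 0.2093]
eef_rot: [3.139, -0.002, 1.576]
force: [0.1, -0.6, 0.4]
grip_width: 0.0707
grip_force: 0.0
time_s: 3.2
ee_pos: [0.5589, 0.4198, 0.208]
eef_rot: [3.14, -0.001, 1.576]
force: [-1.9, -0.1, 6.8]
grip_width: 0.0538
grip_force: 20.0
```

```bash
python3 -m jog '[[0,0,-2,0,0,0],[0,0,-6,0,0,0],[0,0,-11,0,0,0],[0,0,-16,0,0,0],[0,0,-21,0,0,0],[-3,0,-26,0,0,0.1],[-8,1,-27,0,0,0.2],[-13,2,-27,0,0,0.3]]'; python3 -c "
from h import *
go(.6,-.02,.30,0.03);go(.667,-.235,.25,0.03)"
```

```text
time_s: 4.0
ee_pos: [0.5769, 0.297, 0.4796]
eef_rot: [3.138, -0.003, 1.273]
force: [1.9, 0.2, 0.0]
grip_width: 0.0534
grip_force: 20.0
go [-29.64  11.5   -0.13] [ 1.000e-03 -5.000e-03  1.243e+00] t 4.0 F [1.9 0.2 0. ]
go [-48.25  24.18   4.85] [ 1.000e-03 -5.000e-03  1.243e+00] t 4.0 F [1.9 0.2 0. ]
```

```bash
python3 -m jog '[[-4,1.5,0,0,0,0.14],[-8.5,3.2,0,0,0,0.28],[-13,5,0,0,0,0.42],[-17.5,7,0,0,0,0.56],[-22,9,0,0,0,0.7],[-26.5,11,0,0,0,0.84],[-31,13.5,0,0,0,0.98],[-35,16,0,0,0,1.12]]'; python3 -c "
from h import *
go(.667,-.235,.22,0.03)"
```

```text
time_s: 4.8
ee_pos: [0.6287, -0.0855, 0.477]
eef_rot: [3.141, -0.001, 0.15]
force: [0.5, 0.5, 1.5]
grip_width: 0.0534
grip_force: 20.0
go [ 1.55 15.35  7.67] [ 0.    -0.001  0.12 ] t 4.8 F [0.5 0.5 1.5]
```

```bash
python3 -m jog '[[0.5,5,0,0,0,0.04],[1,10,1,0,0,0.08],[1.5,14,4,0,0,0.12],[1.5,15.3,7,0,0,0.12],[1.5,15.3,7.6,0,0,0.12],[1.5,15.3,7.6,0,0,0.12],[1.5,15.3,7.6,0,0,0.12]]'
python3 - <<'E'
from h import *
c=ctrl.camera("wrist"); cv2.imwrite("pics/w2.png",c["img"])
blobs(c,(0,0,0),(179,255,50),(150,0,490,360),.008,"mat",400)
blobs(c,(0,150,100),(8,255,255),(100,0,540,400),.034,"red",40)
for p in ([.6677,-.2356],[.6,-.2379],[.5318,-.2404],[.4639,-.2426]): print(proj(c,p+[.008]))
go(.667,-.235,.12,0.03)
E
```

```text
time_s: 5.5
ee_pos: [0.6676, -0.2309, 0.4028]
eef_rot: [3.141, -0.003, 0.037]
force: [0.7, 0.2, -0.5]
grip_width: 0.0536
grip_force: 20.0
mat [309.1 173.3] [293 152  54  53 561] (319.5, 178.0, 26.8) [ 0.6711 -0.2327]
mat [321.8 313.8] [ 150  238  340  122 9571] (319.5, 324.5, 173.0) [ 0.4898 -0.2397]
red [318.8 385.3] [312 380  14  12 119] (318.7, 385.5, 6.7) [ 0.4242 -0.2412]
[322.0881421  181.16212711]
[321.67154558 239.61817519]
[321.44135141 293.54019167]
[320.99733456 342.86246593]
go [-0.1   0.4  10.26] [ 0.001 -0.003  0.007] t 5.55 F [0.3 0.2 0.4]
```

View pics/w2.png

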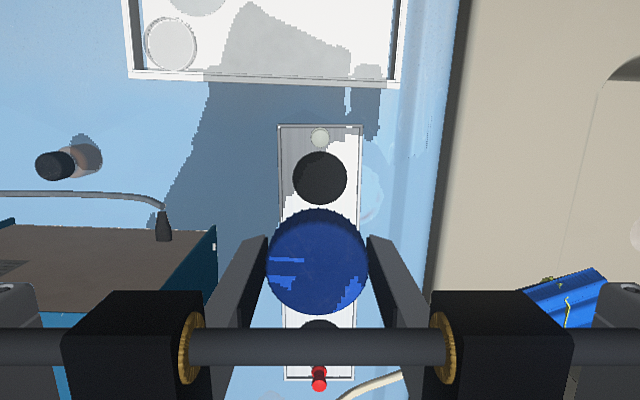

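The mat_3 view shows the free mat at (319,178), the red post at (319,385) and the cap held upright. The mats sit about 3 mm farther out than the top view gave, so I'll use mat_3 ≈ (.670,-.2335). Lowering the cap now.

```bash
python3 -c "
from h import *
go(.669,-.2335,.0375,0.034)"; python3 -m jog '[[0.1,0.2,4,0,0,0],[0.1,0.2,8,0,0,0],[0.1,0.2,12,0,0,0],[0.1,0.2,15,0,0,0],[0.1,0.2,17,0,0,0],[0.1,0.2,17.5,0,0,0],[0.1,0.2,17.5,0,0,0]]'; python3 -c "
from h import *
go(.669,-.2335,.036,0.034)"
```

```text
go [ 0.08  0.25 18.51] [ 0.001 -0.003  0.003] t 5.55 F [0.3 0.2 0.4]
time_s: 6.25
ee_pos: [0.669, -0.2336, 0.2265]
eef_rot: [3.141, -0.001, 0.037]
force: [0.3, -0.2, -0.3]
grip_width: 0.0538
grip_force: 20.0
go [ 0.   -0.01  1.01] [ 0.    -0.001  0.003] t 6.25 F [ 0.3 -0.2 -0.3]
```

```bash
python3 -m jog '[[0,0,0.4,0,0,0],[0,0,0.8,0,0,0],[0,0,1,0,0,0],[0,0,1,0,0,0]]'; python3 -m jog '[[0,0,0,0,0,0],[0,0,0,0,0,0],[0,0,0,0,0,0],[0,0,0,0,0,0]]' 75; python3 -m jog '[[0,0,-1,0,0,0],[0,0,-5,0,0,0],[0,0,-10,0,0,0],[0,0,-15,0,0,0],[0,0,-19,0,0,0],[0,0,-19,0,0,0],[0,0,-19,0,0,0]]'
python3 - <<'E'
from h import *
c=ctrl.camera("wrist"); cv2.imwrite("pics/w3.png",c["img"])
blobs(c,(105,150,50),(125,255,255),(230,100,420,350),.035,"cap",400)
go(.6,-.02,.30,0.03);go(.48,.478,.3,np.pi/2)
E
```

```text
time_s: 6.65
ee_pos: [0.6687, -0.2342, 0.2158]
eef_rot: [3.141, -0.001, 0.036]
force: [0.1, -0.6, 0.7]
grip_width: 0.0535
grip_force: 20.0
time_s: 7.05
ee_pos: [0.6686, -0.2342, 0.2153]
eef_rot: [-3.142, 0.0, 0.036]
force: [-0.4, -0.4, 0.7]
grip_width: 0.0707
grip_force: 0.0
time_s: 7.75
ee_pos: [0.6683, -0.2341, 0.4065]
eef_rot: [3.141, -0.002, 0.036]
force: [0.1, -0.0, -1.2]
grip_width: 0.0707
grip_force: 0.0
cap [316.7 186. ] [ 292  162   51   49 1910] (317.0, 186.0, 25.3) [ 0.6677 -0.2332]
go [ -6.08 -21.65  -7.55] [-0.     0.001  0.006] t 7.8 F [-1.  0. -1.]
go [-16.29 -71.85  -7.53] [-1.000e-03  0.000e+00 -1.535e+00] t 7.8 F [-1.  0. -1.]
```

```bash
python3 -m jog '[[-1,-4,-3,0,0,0],[-2,-8.5,-6,0,0,0],[-3,-13,-9,0,0,0],[-4,-18,-9,0,0,0],[-5,-22.9,-9,0,0,0],[-6,-27.8,-9,0,0,-0.1],[-7,-32.7,-9,0,0,-0.2],[-8,-37.5,-9,0,0,-0.3]]' 65; python3 -c "
from h import *
go(.56,.36,.32,.524);go(.48,.478,.3,.524)"
```

```text
time_s: 8.6
ee_pos: [0.5768, 0.1303, 0.4938]
eef_rot: [-3.141, 0.003, 0.34]
force: [0.6, -1.2, 0.6]
grip_width: 0.0608
grip_force: 0.0
go [  6.07 -22.22  -0.67] [-0.001  0.003 -0.184] t 8.6 F [ 0.6 -1.2  0.6]
go [  2.46 -36.01   1.35] [-0.001  0.003 -0.184] t 8.6 F [ 0.6 -1.2  0.6]
```

```bash
python3 -m jog '[[1.2,-4.6,0,0,0,-0.05],[2.5,-9,0,0,0,-0.1],[3.8,-13.5,0,0,0,-0.15],[5,-18,0,0,0,-0.18],[5.5,-23,0,0,0,-0.18],[5.3,-28,0,0,0,-0.18],[4,-32.5,0,0,0,-0.18],[2.5,-36,1,0,0,-0.18]]'; python3 -m jog '[[0,0,0,0,0,0],[0,0,0,0,0,0],[0,0,0,0,0,0]]'
python3 - <<'E'
from h import *
c=ctrl.camera("wrist"); cv2.imwrite("pics/w4.png",c["img"])
blobs(c,(45,80,30),(90,255,255),(200,50,440,330),.066,"drop",100)
blobs(c,(105,150,40),(125,255,220),(0,0,640,330),.006,"foot",400)
go(.48,.478,.12,.524)
E
```

```text
time_s: 9.4
ee_pos: [0.4811, 0.479, 0.4839]
eef_rot: [3.141, 0.001, 0.517]
force: [0.3, 0.7, 0.1]
grip_width: 0.0611
grip_force: 0.0
time_s: 9.7
ee_pos: [0.4833, 0.4759, 0.4847]
eef_rot: [3.141, 0.001, 0.515]
force: [-0.5, 1.0, 0.1]
grip_width: 0.061
grip_force: 0.0
drop [313.4 177.7] [306 169  16  18 241] (313.1, 177.7, 8.9) [0.4794 0.479 ]
foot [464.  166.8] [442 148  45  47 590] (465.5, 172.0, 25.2) [0.5743 0.3022]
go [-0.18 -0.37 18.47] [ 0.    0.   -0.01] t 9.75 F [-0.3 -0.1 -0. ]
```

View pics/w4.png

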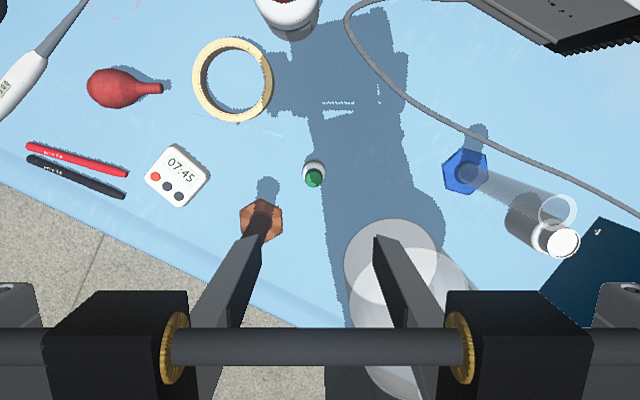

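Wrist view: dropper at (313,178), brown look-alike foot at (261,220), big bottle at (400,260). I'll check the brown one's clearance before going down.

Run:
```python
from h import *
c=ctrl.camera("wrist")
b=onz(c,261,221,.006); print(b)
p=np.array([.4795,.479])
for th in (100,110,120,130,140):
    t=np.radians(th); e=np.array([np.cos(t),np.sin(t)]); n=np.array([-e[1],e[0]])
    f=lambda q,r:np.linalg.norm(np.maximum(np.abs([(q-p)@e,(q-p)@n])-[.0885,.0375],0))-r
    print(th,f(b[:2],.016).round(4),f(np.array([.42,.32]),.068).round(4))
go(*p,.15,.524);go(*p,.034,.524)
```

```text
[0.38095962 0.5062712  0.006     ]
100 0.0388 0.0075
110 0.0298 0.0153
120 0.0182 0.0275
130 0.0045 0.0423
140 -0.0093 0.0545
go [-0.17 -0.49 15.48] [ 0.    0.   -0.01] t 9.8 F [ 0.4  0.  -0.5]
go [-0.17 -0.49 27.08] [ 0.    0.   -0.01] t 9.8 F [ 0.4  0.  -0.5]
```

```bash
python3 -m jog '[[-0.2,-0.5,4,0,0,0.03],[-0.2,-0.5,8,0,0,0.03],[-0.2,-0.5,12,0,0,0.03],[-0.2,-0.5,14,0,0,0.03],[-0.2,-0.5,14,0,0,0.03],[-0.2,-0.5,14,0,0,0.03]]'
python3 - <<'E'
from h import *
c=ctrl.camera("wrist")
blobs(c,(45,80,30),(90,255,255),(200,50,440,330),.066,"drop",100)
go(.4795,.479,.034,.5)
E
```

```text
time_s: 10.4
ee_pos: [0.4789, 0.4796, 0.3465]
eef_rot: [-3.141, -0.001, 0.485]
force: [0.5, -0.3, 0.4]
grip_width: 0.061
grip_force: 0.0
drop [318.9 210. ] [307 196  25  29 585] (319.0, 209.9, 14.2) [0.4802 0.4791]
go [-0.    0.1  13.29] [-0.001 -0.002 -0.015] t 10.45 F [ 0.2 -0.1  0.8]
```

```bash
python3 -m jog '[[0,0.1,4,0,0,0],[0,0.1,8,0,0,0],[0,0.1,11,0,0,0],[0,0.1,13,0,0,0],[0,0.1,13.3,0,0,0],[0,0.1,13.3,0,0,0],[0,0.1,13.3,0,0,0]]'; python3 -m jog '[[0,0,0,0,0,0],[0,0,0,0,0,0],[0,0,0,0,0,0],[0,0,0,0,0,0],[0,0,0,0,0,0],[0,0,0,0,0,0]]' 10 15; python3 -m jog '[[0,0,-2,0,0,0],[0,0,-6,0,0,0],[0,0,-11,0,0,0],[0,0,-16,0,0,0],[0,0,-21,0,0,0],[0,0,-26,0,0,0],[0,0,-29,0,0,0],[0,0,-29,0,0,0]]'; python3 -c "
from h import *
go(.58,.3,.32,.3);go(.6,-.02,.32,.034)"
```

```text
time_s: 11.15
ee_pos: [0.4792, 0.4794, 0.2147]
eef_rot: [-3.141, -0.003, 0.486]
force: [-0.1, 0.3, 0.1]
grip_width: 0.061
grip_force: 0.0
time_s: 11.75
ee_pos: [0.4788, 0.4791, 0.2125]
eef_rot: [3.142, -0.0, 0.486]
force: [0.6, -0.4, 1.5]
grip_width: 0.0298
grip_force: 15.0
time_s: 12.55
ee_pos: [0.4781, 0.4786, 0.5077]
eef_rot: [-3.14, -0.008, 0.486]
force: [0.8, 0.0, -0.9]
grip_width: 0.0295
grip_force: 15.0
go [ 0.66 20.55  0.69] [-0.003 -0.008  0.186] t 12.55 F [ 0.8  0.  -0.9]
go [-12.51  49.78   0.53] [-0.004 -0.007  0.452] t 12.55 F [ 0.8  0.  -0.9]
```

```bash
python3 -m jog '[[0.5,4.5,0,0,0,0],[0.7,9,0,0,0,0],[0.7,14,0,0,0,0.07],[0.5,19,0,0,0,0.14],[-1,24,0,0,0,0.21],[-3,28.5,0,0,0,0.28],[-5,33,0,0,0,0.35],[-7,37.5,0,0,0,0.42]]'; python3 -c "
from h import *
go(.602,-.2365,.2,.034)"
```

```text
time_s: 13.35
ee_pos: [0.5918, 0.1128, 0.501]
eef_rot: [3.141, 0.002, 0.063]
force: [1.1, 0.5, -0.8]
grip_width: 0.0295
grip_force: 15.0
go [-1.16 34.92 12.07] [0.    0.002 0.029] t 13.35 F [ 1.1  0.5 -0.8]
```

```bash
python3 -m jog '[[0,5,0,0,0,0],[0,10,0,0,0,0.03],[-0.5,15,0,0,0,0.03],[-1,20,0,0,0,0.03],[-1.2,25,0,0,0,0.03],[-1.2,30,1,0,0,0.03],[-1.2,34,5,0,0,0.03],[-1.2,35,9,0,0,0.03]]'; python3 -m jog '[[0,0,1,0,0,0],[0,0,3,0,0,0],[0,0,3,0,0,0],[0,0,3,0,0,0]]';python3 - <<'E'
from h import *
c=ctrl.camera("wrist"); cv2.imwrite("pics/w5.png",c["img"])
blobs(c,(105,150,50),(125,255,255),(230,50,420,250),.035,"cap",400)
go(.602,-.2365,.041,.034)
E
```

```text
time_s: 14.15
ee_pos: [0.6023, -0.2384, 0.4112]
eef_rot: [3.141, -0.001, 0.033]
force: [1.3, 0.4, -1.2]
grip_width: 0.0296
grip_force: 15.0
time_s: 14.55
ee_pos: [0.6032, -0.2343, 0.3837]
eef_rot: [3.141, -0.001, 0.037]
force: [-0.7, 0.8, -0.7]
grip_width: 0.0298
grip_force: 15.0
cap [318.9 121.5] [ 291   94   57   57 2434] (319.0, 121.9, 28.6) [ 0.6672 -0.2327]
go [-0.16  0.19 16.28] [ 0.001 -0.002  0.003] t 14.6 F [0.1 0.9 0.4]
```

View pics/w5.png

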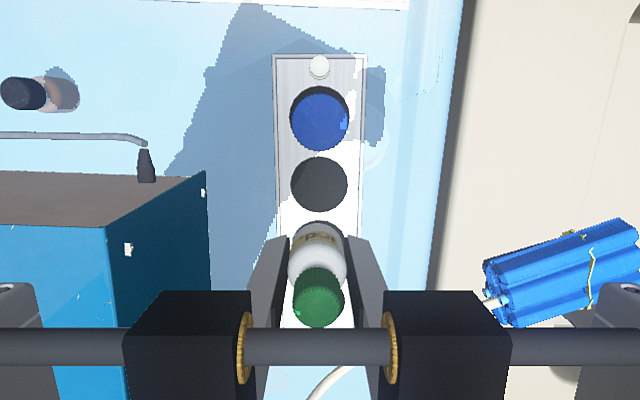

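The cap sits on mat_3 at (319,122). Mat_2 is at (319,184), and the dropper is held upright.

```bash
python3 -c "
from h import *
c=ctrl.camera('wrist');print(onz(c,319.3,184.3,.008)); blobs(c,(0,0,0),(179,255,60),(280,150,360,216),.008,'mat',400)"; python3 -m jog '[[-0.1,0.2,4,0,0,0],[-0.1,0.2,8,0,0,0],[-0.1,0.2,12,0,0,0],[-0.1,0.2,15,0,0,0],[-0.1,0.2,15.8,0,0,0],[-0.1,0.2,15.8,0,0,0],[-0.1,0.2,15.8,0,0,0]]'; python3 -c "
from h import *
go(.602,-.2365,.0405,.034)"
```

```text
[ 0.6034101 -0.2359202  0.008    ]
time_s: 15.35
ee_pos: [0.6026, -0.2374, 0.2267]
eef_rot: [3.14, -0.003, 0.036]
force: [-0.5, 1.1, -0.0]
grip_width: 0.0297
grip_force: 15.0
go [-0.06 -0.09  0.58] [ 0.001 -0.003  0.002] t 15.35 F [-0.5  1.1 -0. ]
```

```bash
python3 -m jog '[[0,0,0.3,0,0,0],[0,0,0.6,0,0,0],[0,0,0.6,0,0,0],[0,0,0.6,0,0,0]]'; python3 -m jog '[[0,0,0,0,0,0],[0,0,0,0,0,0],[0,0,0,0,0,0],[0,0,0,0,0,0]]' 60; python3 -m jog '[[0,0,-1,0,0,0],[0,0,-4,0,0,0],[0,0,-9,0,0,0],[0,0,-14,0,0,0],[0,0,-19,0,0,0],[0,-3,-24,0,0,0],[0,-8,-28,0,0,0],[0,-13,-28,0,0,0]]' -
python3 - <<'E'
from h import *
go(.57,.1,.31,.3);go(.555,.192,.3,np.pi/2)
E
```

```text
time_s: 15.75
ee_pos: [0.6024, -0.2374, 0.2198]
eef_rot: [3.14, -0.002, 0.036]
force: [0.7, -0.3, 6.3]
grip_width: 0.0299
grip_force: 15.0
time_s: 16.15
ee_pos: [0.602, -0.2373, 0.2182]
eef_rot: [-3.141, 0.0, 0.036]
force: [-0.2, -0.8, -0.6]
grip_width: 0.0556
grip_force: 0.0
time_s: 16.95
ee_pos: [0.597, -0.1246, 0.4993]
eef_rot: [3.14, -0.006, 0.034]
force: [-0.1, 0.6, 0.4]
grip_width: 0.0563
grip_force: 0.0
go [ -1.95 -22.54   0.83] [ 0.003 -0.005 -0.266] t 16.95 F [-0.1  0.6  0.4]
go [ -3.14 -31.79   1.81] [ 0.006 -0.003 -1.537] t 16.95 F [-0.1  0.6  0.4]
```

```bash
python3 -m jog '[[0,-4,0,0,0,-0.14],[-0.5,-8.5,0,0,0,-0.28],[-1,-13,0,0,0,-0.42],[-1.5,-17.5,0,0,0,-0.56],[-2,-22,0,0,0,-0.7],[-2.5,-26.5,0,0,0,-0.84],[-3,-30,0,0,0,-0.98],[-3.1,-31.8,0,0,0,-1.12]]' 85 ; python3 -m jog '[[0,0,0,0,0,-0.14],[0,0,0,0,0,-0.28],[0,0,0,0,0,-0.42],[0,0,0,0,0,-0.42],[0,0,0,0,0,-0.42]]'
python3 - <<'E'
from h import *
c=ctrl.camera("wrist"); cv2.imwrite("pics/w6.png",c["img"])
blobs(c,(0,0,190),(179,40,255),(220,50,420,330),.088,"pe",100)
go(.555,.192,.15,np.pi/2)
E
```

```text
time_s: 17.75
ee_pos: [0.5545, 0.1943, 0.4954]
eef_rot: [3.141, -0.001, 1.164]
force: [0.9, -0.4, 0.3]
grip_width: 0.0794
grip_force: 0.0
time_s: 18.25
ee_pos: [0.5555, 0.1916, 0.495]
eef_rot: [3.141, -0.0, 1.572]
force: [-0.9, -0.3, 0.1]
grip_width: 0.0798
grip_force: 0.0
pe [235.9  76.6] [ 220   50   36   66 1855] (236.5, 82.5, 36.4) [0.4733 0.2931]
pe [356.6  61.5] [352  50   9  27 131] (354.5, 62.9, 13.1) [0.5959 0.3123]
pe [233.1 123. ] [220 112  28  23 395] (232.5, 123.0, 16.7) [0.4666 0.2518]
pe [317.6 173.4] [ 299  154   38   39 1010] (317.5, 172.8, 19.3) [0.558  0.1976]
go [ 0.04 -0.06 16.45] [ 0.    -0.     0.001] t 18.3 F [-0.5  0.1  0.4]
```

View pics/w6.png

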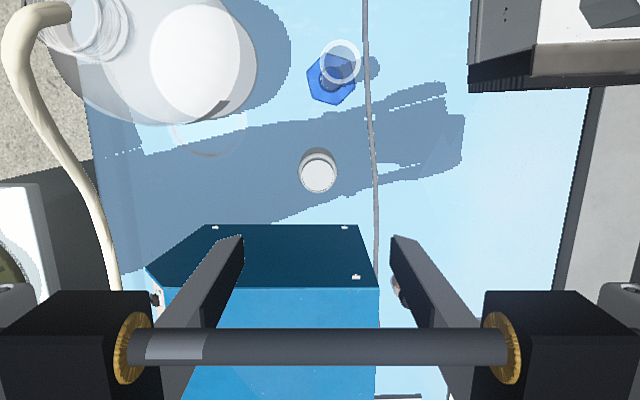

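White bottle at (318,173), cylinder foot at (330,80) with its rim at (341,62), hose well to the left. Going down over the bottle.

```bash
python3 -m jog '[[0.3,0.2,4,0,0,0],[0.5,0.25,8,0,0,0],[0.5,0.25,12,0,0,0],[0.5,0.25,14,0,0,0],[0.5,0.25,14,0,0,0],[0.5,0.25,14,0,0,0]]'
python3 - <<'E'
from h import *
c=ctrl.camera("wrist")
blobs(c,(0,0,190),(179,40,255),(240,120,400,330),.088,"pe",400)
go(.558,.197,.06,np.pi/2)
E
```

```text
time_s: 18.9
ee_pos: [0.5583, 0.1967, 0.3556]
eef_rot: [3.141, -0.0, 1.574]
force: [-0.3, 0.1, 0.6]
grip_width: 0.0799
grip_force: 0.0
pe [314.2 213.7] [ 287  183   55   60 2266] (314.3, 212.7, 29.9) [0.558  0.1987]
go [ 0.02 -0.06 11.59] [ 0.002 -0.001  0.004] t 18.95 F [ 0.1 -0.1  0.1]
```

```bash
python3 -m jog '[[0,0,4,0,0,0],[0,0,8,0,0,0],[0,0,11,0,0,0],[0,0,11.6,0,0,0],[0,0,11.6,0,0,0],[0,0,11.6,0,0,0]]'; python3 -m jog '[[0,0,0,0,0,0],[0,0,0,0,0,0],[0,0,0,0,0,0],[0,0,0,0,0,0],[0,0,0,0,0,0],[0,0,0,0,0,0]]' 30 15; python3 -m jog '[[0,0,-2,0,0,0],[0,0,-6,0,0,0],[0,0,-11,0,0,0],[0,0,-16,0,0,0],[0,0,-21,0,0,0],[0,0,-26,0,0,0],[0,0,-26,0,0,0]]'; python3 -c "
from h import *
go(.534,-.238,.32,.034)"
```

```text
time_s: 19.55
ee_pos: [0.5587, 0.1969, 0.2409]
eef_rot: [3.138, -0.001, 1.576]
force: [-0.3, -0.4, 0.2]
grip_width: 0.0799
grip_force: 0.0
time_s: 20.15
ee_pos: [0.5581, 0.1967, 0.2387]
eef_rot: [3.141, -0.0, 1.576]
force: [-0.6, 0.1, 2.8]
grip_width: 0.0469
grip_force: 15.0
time_s: 20.85
ee_pos: [0.5573, 0.1965, 0.5058]
eef_rot: [3.131, -0.003, 1.576]
force: [0.4, 1.0, -0.2]
grip_width: 0.047
grip_force: 15.0
go [-43.44  -2.56   0.38] [ 0.006 -0.011  1.542] t 20.85 F [ 0.4  1.  -0.2]
```

```bash
python3 -m jog '[[-4,0,0,0,0,0.14],[-8.5,0,0,0,0,0.28],[-13,0,0,0,0,0.42],[-17.5,0,0,0,0,0.56],[-22,0,0,0,0,0.7],[-26.5,0,0,0,0,0.84],[-31,-0.5,0,0,0,0.98],[-35.5,-1,0,0,0,1.12]]'; python3 -m jog '[[-4,0.5,0,0,0,0.14],[-4,0.5,0,0,0,0.28],[-4,0.5,0,0,0,0.42],[-4,0.5,0,0,0,0.42]]'; python3 -c "
from h import *
go(.534,-.238,.2,.034)"
```

```text
time_s: 21.65
ee_pos: [0.5495, -0.1601, 0.4979]
eef_rot: [-3.141, 0.0, 0.45]
force: [0.5, 0.1, 0.2]
grip_width: 0.047
grip_force: 15.0
time_s: 22.05
ee_pos: [0.516, -0.1807, 0.4981]
eef_rot: [-3.141, 0.0, 0.033]
force: [0.1, -0.3, -0.5]
grip_width: 0.0467
grip_force: 15.0
go [ 1.61  5.79 11.76] [-0.     0.    -0.001] t 22.05 F [ 0.1 -0.3 -0.5]
```

```bash
python3 -m jog '[[1,3,0,0,0,0],[1.6,5.8,0,0,0,0],[1.6,5.8,4,0,0,0],[1.6,5.8,8,0,0,0],[1.6,5.8,12,0,0,0],[1.6,5.8,12,0,0,0],[1.6,5.8,12,0,0,0]]';python3 - <<'E'
from h import *
c=ctrl.camera("wrist"); cv2.imwrite("pics/w7.png",c["img"])
blobs(c,(0,0,0),(179,255,60),(260,190,380,300),.008,"mat",200)
go(.5345,-.238,.0665,.034)
E
```

```text
time_s: 22.75
ee_pos: [0.5346, -0.2378, 0.3794]
eef_rot: [-3.142, -0.0, 0.039]
force: [0.0, 0.5, 0.8]
grip_width: 0.0472
grip_force: 15.0
mat [265.6 271.5] [260 238  14  62 432] (266.5, 268.5, 31.2) [ 0.439  -0.1851]
go [-0.04  0.   13.37] [ 0.001 -0.002  0.004] t 22.8 F [ 0.2 -0.4  0.4]
```

View pics/w7.png

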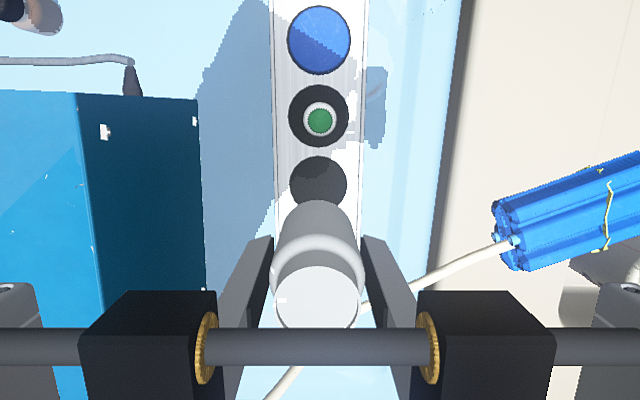

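The cap (319,40) and the dropper (319,120, on the mat at (319,116)) stand well. The white bottle is held upright over mat_1, so I'll lower it.

```bash
python3 -m jog '[[0,0,4,0,0,0],[0,0,8,0,0,0],[0,0,11,0,0,0],[0,0,12.8,0,0,0],[0,0,13,0,0,0],[0,0,13.2,0,0,0],[0,0,13.3,0,0,0],[0,0,13.3,0,0,0]]'; python3 -c "
from h import *
go(.5345,-.238,.0665,.034)"
```

```text
time_s: 23.6
ee_pos: [0.5345, -0.2379, 0.2469]
eef_rot: [3.141, -0.002, 0.036]
force: [-0.4, -1.0, 0.1]
grip_width: 0.0467
grip_force: 15.0
go [-0.    0.01  0.  ] [ 0.001 -0.002  0.002] t 23.6 F [-0.4 -1.   0.1]
```

```bash
python3 -m jog '[[0,0,0.1,0,0,0],[0,0,0.1,0,0,0]]'; python3 -m jog '[[0,0,0,0,0,0],[0,0,0,0,0,0],[0,0,0,0,0,0],[0,0,0,0,0,0]]' 75; python3 -m jog '[[0,0,-1,0,0,0],[0,0,-4,0,0,0],[0,0,-9,0,0,0],[0,0,-14,0,0,0],[0,0,-19,0,0,0],[0,-2,-24,0,0,0],[0,-7,-26,0,0,0],[0.5,-12,-26,0,0,0]]' -
python3 - <<'E'
from h import *
go(.574,.3035,.34,0)
E
```

```text
time_s: 23.8
ee_pos: [0.5346, -0.2379, 0.2466]
eef_rot: [3.14, -0.002, 0.036]
force: [-2.8, 2.7, 11.7]
grip_width: 0.047
grip_force: 15.0
time_s: 24.2
ee_pos: [0.5342, -0.2378, 0.2445]
eef_rot: [-3.142, 0.0, 0.036]
force: [-0.5, 0.5, 0.3]
grip_width: 0.0702
grip_force: 0.0
time_s: 25.0
ee_pos: [0.5335, -0.1232, 0.5083]
eef_rot: [3.14, -0.005, 0.034]
force: [0.5, -0.1, -1.2]
grip_width: 0.0703
grip_force: 0.0
go [  5.49 -42.5   -1.26] [ 0.002 -0.005  0.034] t 25.0 F [ 0.5 -0.1 -1.2]
```

```bash
python3 -m jog '[[0.5,-4.5,-0.5,0,0,0],[1,-9.4,-1,0,0,0.03],[2,-14.3,-1.2,0,0,0.03],[3,-19.2,-1.2,0,0,0.03],[4,-24,-1.2,0,0,0.03],[4.5,-29,-1.2,0,0,0.03],[5,-34,-1.2,0,0,0.03],[5.5,-39,-1.2,0,0,0.03]]'; python3 -m jog '[[0,-3.4,0,0,0,0],[0,-3.4,0,0,0,0],[0,-3.4,0,0,0,0],[0,-3.4,0,0,0,0]]';python3 - <<'E'
from h import *
c=ctrl.camera("wrist"); np.savez("pics/w8",**c); cv2.imwrite("pics/w8.png",c["img"])
blobs(c,(100,120,40),(125,255,220),(240,80,400,330),.006,"foot",200)
go(.574,.3035,.34,0)
E
```

```text
time_s: 25.8
ee_pos: [0.575, 0.269, 0.5171]
eef_rot: [-3.141, -0.001, 0.006]
force: [0.6, -1.2, -0.5]
grip_width: 0.0704
grip_force: 0.0
time_s: 26.2
ee_pos: [0.5754, 0.3, 0.5168]
eef_rot: [-3.142, -0.0, 0.005]
force: [-0.4, 0.1, 0.3]
grip_width: 0.0704
grip_force: 0.0
foot [316.4 158.4] [294 142  45  40 880] (316.0, 163.5, 23.0) [0.5755 0.3027]
go [-0.15 -0.37 -0.36] [-0.    -0.001  0.004] t 26.25 F [-0.7  0.5 -0.4]
```

View pics/w8.png

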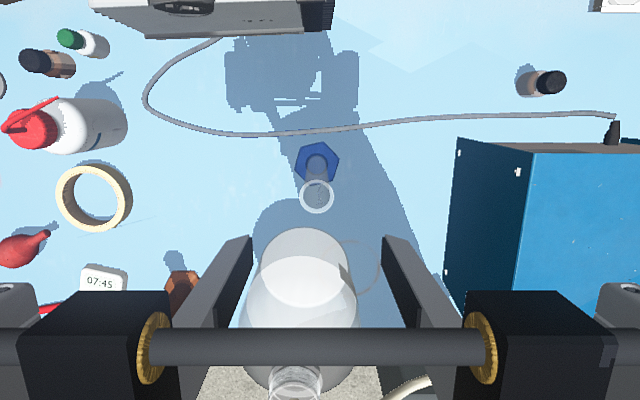

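Rim at (317,196), foot centred at (316,163). I'll get the centre from the rim and the yaw from the hexagon.

Run:
```python
from h import *
c=dict(np.load("pics/w8.npz"))
m=cv2.inRange(cv2.cvtColor(c["img"],cv2.COLOR_BGR2HSV),(100,120,40),(125,255,220)); s=np.zeros_like(m); s[130:190,280:355]=m[130:190,280:355]
ct=max(cv2.findContours(s,0,2)[0],key=cv2.contourArea)
h=cv2.convexHull(ct)[:,0]
P=np.array([onz(c,u+.0,v,.006)[:2] for u,v in h])
ce=np.array([.5755,.3027])
rad=np.linalg.norm(P-ce,axis=1); an=np.degrees(np.arctan2(*(P-ce).T[::-1]))
print(np.c_[h,(rad*1000).round(1),an.round(0)])
# fit hexagon support widths
for t in range(0,180,10):
    e=np.array([np.cos(np.radians(t)),np.sin(np.radians(t))]); q=P@e*1000; print(t,round(q.max()-q.min(),1),end=' | ')
print(onz(c,317,196,.189))
cv2.imwrite("pics/crop8.png",cv2.resize(c["img"][125:225,260:380],None,fx=6,fy=6,interpolation=cv2.INTER_CUBIC))
```

```text
[[ 324.   142.    31.9  -20. ]
 [ 327.   145.    29.9  -30. ]
 [ 337.   156.    31.2  -70. ]
 [ 338.   158.    31.7  -76. ]
 [ 338.   162.    30.9  -86. ]
 [ 334.   175.    30.3 -123. ]
 [ 332.   180.    32.8 -136. ]
 [ 330.   181.    32.  -141. ]
 [ 329.   181.    31.2 -143. ]
 [ 304.   179.    28.   143. ]
 [ 294.   169.    32.   104. ]
 [ 294.   168.    31.6  102. ]
 [ 295.   164.    29.5   92. ]
 [ 299.   149.    31.1   50. ]
 [ 300.   147.    31.9   44. ]
 [ 302.   146.    31.1   39. ]
 [ 318.   142.    30.    -5. ]]
0 54.9 | 10 57.1 | 20 59.8 | 30 62.8 | 40 64.6 | 50 64.4 | 60 62.3 | 70 58.7 | 80 59.3 | 90 61.8 | 100 63.5 | 110 63.4 | 120 61.5 | 130 58.1 | 140 57.9 | 150 59.1 | 160 58.6 | 170 56.2 | [0.57477578 0.30120884 0.189     ]
```

View pics/crop8.png

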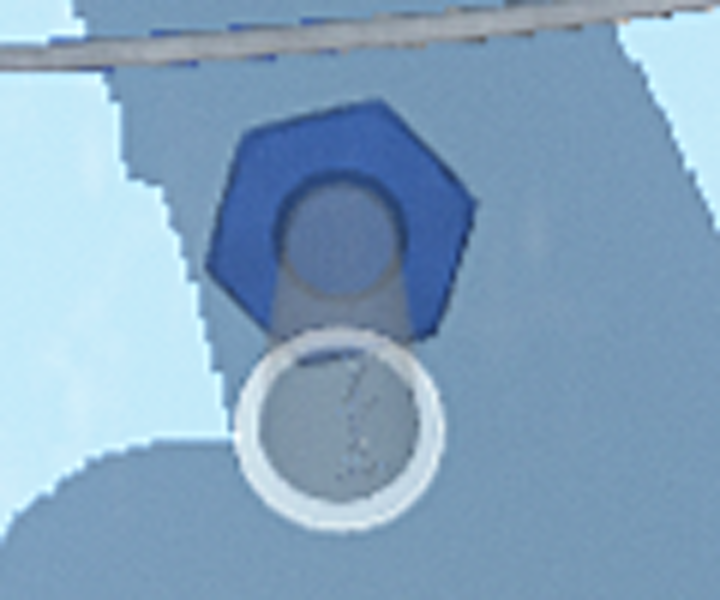

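The hexagon corners lie at 43.3° mod 60°. With corners along the piece's y axis (58 × 66) that gives yaw 0.232 rad. The other reading, -0.29, is out of the stated range. Centre is (.575,.302). Going down to grip at z = 0.125.

```bash
python3 -m jog '[[0,-0.2,0,0,0,-0.12],[0,-0.2,0,0,0,-0.227],[0,-0.2,2,0,0,-0.227],[0,-0.2,6,0,0,-0.227],[0,-0.2,6,0,0,-0.227]]'
python3 - <<'E'
from h import *
c=ctrl.camera("wrist")
blobs(c,(100,120,40),(125,255,220),(240,80,400,330),.006,"foot",200)
go(.575,.302,.125,.232)
E
```

```text
time_s: 26.75
ee_pos: [0.5756, 0.3019, 0.4517]
eef_rot: [3.14, 0.008, 0.231]
force: [0.3, -0.1, -0.7]
grip_width: 0.0708
grip_force: 0.0
foot [316.7 163.3] [ 291  146   53   44 1155] (317.0, 168.6, 26.1) [0.5763 0.3023]
go [-1.000e-02 -2.000e-02  1.497e+01] [ 0.001  0.004 -0.001] t 26.8 F [ 0.2 -0.8  1. ]
```

```bash
python3 -m jog '[[0,0,4,0,0,0],[0,0,8,0,0,0],[0,0,12,0,0,0],[0,0,14.7,0,0,0],[0,0,14.7,0,0,0],[0,0,14.7,0,0,0]]'; python3 -m jog '[[0,0,0,0,0,0],[0,0,0,0,0,0],[0,0,0,0,0,0],[0,0,0,0,0,0],[0,0,0,0,0,0],[0,0,0,0,0,0]]' 10 15; python3 -m jog '[[0,0,-2,0,0,0],[0,0,-5,0,0,0],[0,0,-9,0,0,0],[0,0,-14,0,0,0],[0,0,-19,0,0,0],[0,0,-24,0,0,0],[0,0,-24,0,0,0]]'; python3 -c "
from h import *
c=ctrl.camera('wrist'); cv2.imwrite('pics/w9.png',c['img'])
go(.575,-.05,.36,.2);go(.466,-.2405,.3,.034)"
```

```text
time_s: 27.4
ee_pos: [0.576, 0.3029, 0.3119]
eef_rot: [-3.141, -0.003, 0.232]
force: [-0.3, 0.7, 2.0]
grip_width: 0.0702
grip_force: 0.0
time_s: 28.0
ee_pos: [0.5754, 0.303, 0.3093]
eef_rot: [3.142, -0.0, 0.233]
force: [0.2, -0.1, -1.0]
grip_width: 0.026
grip_force: 4.9
time_s: 28.7
ee_pos: [0.574, 0.3024, 0.557]
eef_rot: [-3.139, -0.011, 0.233]
force: [0.5, -0.3, -0.9]
grip_width: 0.026
grip_force: 15.0
go [-8.12 34.33  1.14] [-0.001 -0.006  0.033] t 28.75 F [ 0.6  0.1 -1.5]
go [-23.15  50.36   7.03] [-0.002 -0.006  0.199] t 28.75 F [ 0.6  0.1 -1.5]
```

View pics/w9.png

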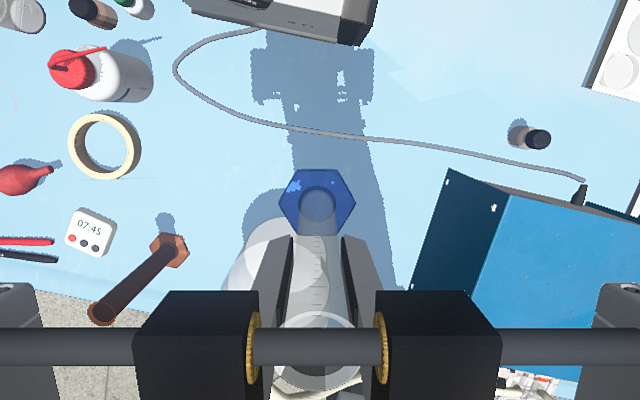

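The cylinder is held squarely (width 26 mm, foot symmetric at (317,203)) with its underside at about 0.25 m, which clears the pump.

```bash
python3 -m jog '[[-1,2,0,0,0,0],[-2.6,5.7,0,0,0,0],[-4.5,9.8,0,0,0,0],[-6.3,13.8,0,0,0,0.03],[-8.1,17.9,0,0,0,0.06],[-10,22,0,0,0,0.09],[-11.9,26,0,0,0,0.12],[-13.7,30,0,0,0,0.15]]'; python3 -m jog '[[-2.5,4,0,0,0,0.03],[-4.5,8,0,0,0,0.05],[-6.3,12,0,0,0,0.05],[-7.5,15,0,0,0,0.05],[-7.5,15,0,0,0,0.05]]'; python3 -c "
from h import *
go(.466,-.2405,.22,.034)"
```

```text
time_s: 29.55
ee_pos: [0.5106, -0.0221, 0.5477]
eef_rot: [-3.141, 0.002, 0.082]
force: [1.4, -0.6, -1.4]
grip_width: 0.0261
grip_force: 15.0
time_s: 30.05
ee_pos: [0.448, -0.179, 0.5476]
eef_rot: [-3.141, 0.002, 0.029]
force: [1.1, -0.1, -0.9]
grip_width: 0.0258
grip_force: 15.0
go [ 1.66  6.21 14.72] [-0.001  0.002 -0.005] t 30.05 F [ 1.1 -0.1 -0.9]
```

```bash
python3 -m jog '[[1,3,0,0,0,0],[1.7,6.2,0,0,0,0],[1.7,6.2,3,0,0,0],[1.7,6.2,7,0,0,0],[1.7,6.2,11,0,0,0],[1.7,6.2,13,0,0,0],[1.7,6.2,13,0,0,0],[1.7,6.2,13,0,0,0]]'
python3 - <<'E'
from h import *
c=ctrl.camera("wrist"); cv2.imwrite("pics/w10.png",c["img"])
s=ctrl.camera("scene"); cv2.imwrite("pics/s10.png",np.vstack([c["img"],cv2.resize(s["img"][150:330,390:560],None,fx=3.76,fy=3.76)[:,:640]])[::1]) 
cv2.imwrite("pics/b10.png",np.hstack([cv2.resize(c["img"],(480,300)),cv2.resize(s["img"][150:330,390:560],(283,300),interpolation=cv2.INTER_CUBIC)]))
blobs(s,(0,150,100),(8,255,255),(440,250,500,300),.034,"red",8)
blobs(c,(45,80,30),(90,255,255),(200,0,440,250),.074,"drop",100)
go(.466,-.2405,.137,.034)
E
```

```text
time_s: 30.85
ee_pos: [0.4682, -0.2372, 0.4195]
eef_rot: [-3.141, 0.0, 0.033]
force: [0.6, -0.8, 0.1]
grip_width: 0.0261
grip_force: 15.0Traceback (most recent call last):
  File "<stdin>", line 3, in <module>
    return _nx.concatenate(arrs, 0, dtype=dtype, casting=casting)
           ~~~~~~~~~~~~~~~^^^^^^^^^^^^^^^^^^^^^^^^^^^^^^^^^^^^^^^
ValueError: all the input array dimensions except for the concatenation axis must match exactly, but along dimension 1, the array at index 0 has size 640 and the array at index 1 has size 639
```

Run:
```python
from h import *
c=ctrl.camera("wrist")
s=ctrl.camera("scene")
cv2.imwrite("pics/b10.png",np.hstack([cv2.resize(c["img"],(480,300)),cv2.resize(s["img"][150:330,390:560],(283,300),interpolation=cv2.INTER_CUBIC)]))
blobs(s,(0,150,100),(8,255,255),(440,250,500,300),.034,"red",8)
blobs(c,(45,80,30),(90,255,255),(200,0,440,250),.074,"drop",100)
go(.466,-.2405,.137,.034)
```

```text
red [464.8 275.8] [460 270  11  13  92] (464.6, 275.8, 6.3) [ 0.4108 -0.2412]
drop [322.   40.1] [311  28  23  25 448] (322.5, 40.5, 12.7) [ 0.6006 -0.2369]
go [-0.23  0.28 10.3 ] [ 0.001 -0.002 -0.001] t 31.05 F [-0.2 -0.2 -0.2]
```

View pics/b10.png

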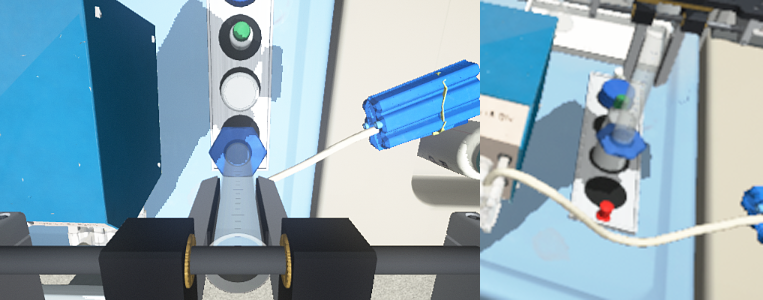

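Mat_0 is clear, and the hose passes in front of the red post. The other pieces stand on their mats, so I'll lower the cylinder.

```bash
python3 -m jog '[[-0.2,0.3,1,0,0,0],[-0.2,0.3,4,0,0,0],[-0.2,0.3,7,0,0,0],[-0.2,0.3,9,0,0,0],[-0.2,0.3,9.6,0,0,0],[-0.2,0.3,9.8,0,0,0],[-0.2,0.3,9.8,0,0,0]]'; python3 -c "
from h import *
go(.466,-.2405,.137,.034)"
```

```text
time_s: 31.75
ee_pos: [0.4662, -0.2408, 0.3219]
eef_rot: [3.141, -0.001, 0.033]
force: [-0.1, -0.0, -0.0]
grip_width: 0.0262
grip_force: 15.0
go [-0.02 -0.03  0.45] [ 0.001 -0.001 -0.001] t 31.75 F [-0.1 -0.  -0. ]
```

```bash
python3 -m jog '[[0,0,0.2,0,0,0],[0,0,0.4,0,0,0],[0,0,0.5,0,0,0],[0,0,0.5,0,0,0],[0,0,0.5,0,0,0]]'; python3 -m jog '[[0,0,0,0,0,0],[0,0,0,0,0,0],[0,0,0,0,0,0],[0,0,0,0,0,0],[0,0,0,0,0,0]]' 75; python3 -m jog '[[0,0,-1,0,0,0],[0,0,-4,0,0,0],[0,0,-8,0,0,0],[0,0,-13,0,0,0],[0,0,-18,0,0,0],[0,-4,-20,0,0,0],[0,-9,-20,0,0,0],[0,-14,-20,0,0,0]]'; python3 -m jog '[[0,-5,0,0,0,0],[0,-10,0,0,0,0],[0,-14,0,0,0,0],[0,-14,0,0,0,0],[0,-14,0,0,0,0]]'
python3 - <<'E'
from h import *
c=ctrl.camera("top"); s=ctrl.camera("scene")
cv2.imwrite("pics/b11.png",np.hstack([cv2.resize(c["img"][125:255,400:480],(369,600),interpolation=cv2.INTER_CUBIC),cv2.resize(s["img"][130:310,420:540],(400,600),interpolation=cv2.INTER_CUBIC)]))
blobs(c,(105,150,40),(125,255,255),(425,135,460,165),.035,"cap")
blobs(c,(45,80,30),(90,255,255),(425,165,460,190),.074,"drop",10)
blobs(c,(100,120,40),(125,255,255),(425,205,465,240),.014,"foot")
E
```

```text
time_s: 32.25
ee_pos: [0.4662, -0.2406, 0.3171]
eef_rot: [3.141, -0.001, 0.033]
force: [0.4, 0.4, 5.0]
grip_width: 0.026
grip_force: 15.0
time_s: 32.75
ee_pos: [0.466, -0.2407, 0.3161]
eef_rot: [-3.142, 0.0, 0.033]
force: [-0.2, -0.5, 0.2]
grip_width: 0.0624
grip_force: 0.0
time_s: 33.55
ee_pos: [0.4606, -0.0993, 0.5175]
eef_rot: [3.141, -0.002, 0.032]
force: [2.3, -0.2, -0.1]
grip_width: 0.0703
grip_force: 0.0
time_s: 34.05
ee_pos: [0.4566, 0.0396, 0.5168]
eef_rot: [3.141, -0.001, 0.035]
force: [0.9, -0.1, 0.3]
grip_width: 0.0704
grip_force: 0.0
cap [440.4 154.8] [432 147  18  17 245] (440.3, 154.7, 9.0) [ 0.6633 -0.2313]
drop [446.4 175.4] [443 172   7   7  37] (446.5, 175.5, 3.5) [ 0.598  -0.2374]
foot [440.7 223.5] [433 215  17  18 200] (442.5, 223.5, 9.6) [ 0.4624 -0.2413]
```

View pics/b11.png

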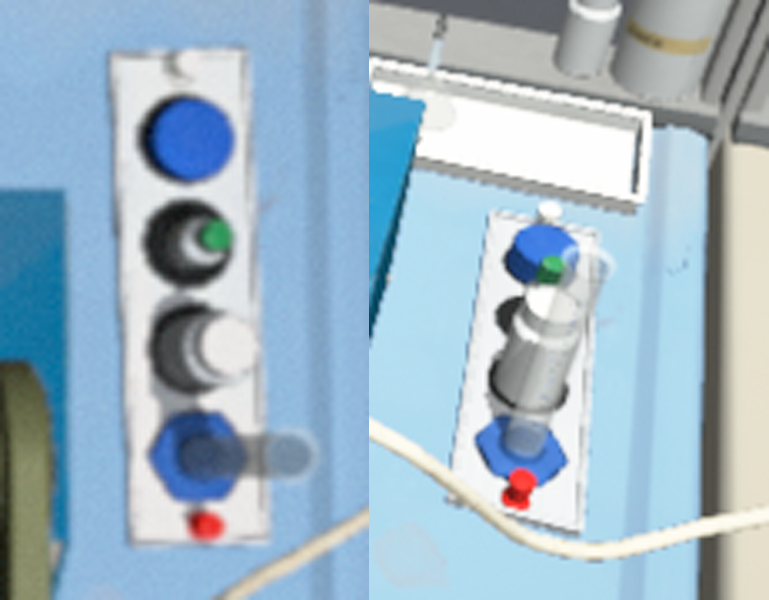

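Run:
```python
from h import *
c=ctrl.camera("top"); print(onz(c,449.4,200.2,.096), "mat_1 .5318,-.2404")
o=ctrl.get_obs(); print(o["time_s"],abs(o["joint_vel"]).max()); print(ctrl.hand_in())
```

```text
[ 0.526632   -0.23830889  0.096     ] mat_1 .5318,-.2404
34.2 0.006548887864380964
the job is handed in; nothing more can be done
None
```

The job is handed in after about 34 s of robot time: cylinder, white bottle, dropper bottle and blue cap stand upright and released on mat_0 to mat_3, from the red post to the white, each measured within about 6 mm of its mat's centre, with the amber vial untouched; the judge's verdict was not shown to me.

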